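# Bring the third cell into the beam and take a reading

### The arm

A 6-joint arm with a two-finger parallel gripper is mounted at the origin on a cart in front of the work surface, level with it; the furniture and walls round the work are solid. World frame = base frame: x ahead of the robot, y to its left, z up, the work surface at z = 0. Lengths are in mm, angles in rad, forces in N, time in s.
With the tool pointing down it reaches from about 350 to 875 mm from the base axis. Payload 4.2 kg.
Tool frame: the origin (TCP) lies midway between the tips of the shut fingers; the grasp point (between the pads) lies 19 mm behind it; z points along the fingers, y is the direction in which the jaws open and shut (so a half turn about z gives the same grasp; the last joint's range is limited). The gripper opens to 85 mm and grips with 20 to 120 N. Pads are 22 mm wide; open, the fingers measure 114 mm over their backs; the gripper's body (76 mm by 85 mm) begins 54 mm behind the grasp point. The pads swing forward as they close: fully open they stand 13 mm farther back than shut.
Start: joints at [-0.975, 0.385, 0.008, 0, -1.194, -0.259], TCP at [206.558, -589.859, 231.312] pointing down, gripper open.
Joint ranges: [-3.14, 3.14], [-1.21, 2.06], [-1.07, 1.41], [-3.16, 2.05], [-2.99, -0.16], [-3.1, 3.1]. Speed limits (rad/s): [2.79, 2.79, 3.14, 3.14, 3.14, 3.14].

### API

Orientations are given as a unit quaternion [x, y, z, w].
In Python, from bench import readout, optics, workorder, nets gives the robot as it stands. The module is installed in compiled form; this text tells all that it offers.
- The arm moves only by the tool move_arm, never from a script. Its argument "steps" is a list of rows, each a list of 7 numbers: the opening, from -1 (shut) to 1 (fully open), so that 0 is half open, then the shift along the world's x, y, z in mm, then the turn, a rotation vector about the world's x, y, z in rad. In form: [[gripper, tx, ty, tz, wx, wy, wz], ...]. A call has 1 to 5 rows; each row is the pose to reach, as a shift and turn from the pose commanded when the call began; what a row does not reach only later rows make up. A row lasts 1/12 s, in which the tool goes at most 41.7 mm and 7.16 degrees, less where a joint would pass 70% of its speed; a pose out of reach is approached as far as the arm can. A call with a gripper value outside its range is refused whole. The fingers move at their own pace and stop on an object; the grip force is fixed at half the most. Time passes only in rows, so rows that repeat a pose let the fingers close. It gives the time, the measured TCP pose, the force and the opening at its end, in the units of the state.
- readout.read_state(): the state, without advancing time (a new reading comes with each control period).
- optics.get_image(name): name is "scene" or "top" or "wrist"; returns a dict with "frame" (420x560x3 uint8, blue, green, red), "fx", "fy", "cx", "cy" (pixels), "k1" (the pictures are not rectified: a ray, as slopes to the right and down, at radius r is drawn at 1 + k1 r^2 times it, then the intrinsics apply), "rvec" (rotation vector, rad) and "tvec" (3), from world to camera coordinates, as OpenCV has them. Camera axes: x right, y down, z forward; pixel columns grow to the right and rows downward; lengths in mm; the calibration is good to about 2 mm. A picture is of the moment at which its call begins. There is no depth.
- workorder.job_done(): hands the job in, once; it reports no verdict.
Trained networks look in a picture, given as the dict that the camera call returned (one of the last four; its "shot" number tells which), for a name from the list of things; names that differ only in an ending like _2 or _b are one class to them, and where a whole thing is asked for, a point or a joint stands for the part that bears it (a point fixed in the world has none). Each returns a list of dicts, best first, with "conf" (0 to 1); they miss things now and then, are a little off and sometimes report something else, mostly with a low value. They report only what shows in the picture. A call takes as long as a camera call.
- nets.silhouettes(name, picture): "region" (420x560 bool, what is visible of it) and "extent" ([left, top, right, bottom] in pixels, round what is visible of it).
- nets.tip_of(name, picture): "uv" ([column, row] in pixels: a listed point, or the origin of a listed thing).
The state is a dict: "clock": time; "joints": joint angles; "joint_vel": joint speeds; "joint_efforts": joint torques, N m; "position": TCP position; "ee_rot": TCP orientation; "contact_force": force on the tool from outside, world axes, zero at the start; "wrist_torque": the same for the moment, N m; "gripper_width": finger opening in mm.
Only numpy, scipy, OpenCV 4.12 (cv2) and the standard library are available. Lean on these libraries where they do the work, as an engineer would, in place of code of your own. Each camera call takes 0.05 s, during which the arm holds its last target.

### The job

The spectrophotometer still has its blank cell in the beam. With the fingertips only, push the cell changer lever (do not grip it) to the left past its first click to the second stop, so that the last cell stands in the beam; then push the chamber lid down until it is shut, and then press the large read key fully down and let it come up. Do not press the small zero key, and leave everything else on the bench where it stands.

Things in the scene. Friction and masses are not known exactly. Their poses are not given: they have to be found in the camera images.
- spectrophotometer: bench spectrophotometer, fixed, sizes in mm: 280 deep (x), 360 wide (y). Origin: centre of its underside; x to its rear, y to its left. Pale deck 100 high; lamp house along the rear (x over 70) 132 high. Right half: cell chamber (x -50 to 58) with black lid, in front of it the lever in a slot along y at x = -100. Left half: sloping display, 137 high, two keys in front of it
- cell_lever (a joint): lever and cell carriage, m: 0 start, right-hand end (one dot by the slot); slides to the instrument's +y (left); 0.028 first click (two dots); 0.056 second stop, the hard left end (three dots). A detent pulls it to the nearest click: about 6 N to leave the start or the first click. Let go short of 0.040 it snaps back to the first click; beyond 0.044 it snaps to the second stop and stays
- lever_top (a point): centre of the top of the lever's upright tab, 136 mm above the bench. The tab is 22 (x) by 12 (y) mm, 30 high (106 to 136 above the bench); its flanks lie 6 mm to either side of this point along y. The raised lid's edge stays 50 mm or more behind the tab
- lever_pad_right: rubber pad that is the right half of the tab, 22 x 4.5 x 30 mm, yields under 1 mm; origin at its centre, 121 above the bench; its outer face, 2.3 to the right of the origin, is the face to push
- lever_pad_left: the same on the tab's left side; pressing both pads at once counts as gripping the lever
- chamber_lid (a joint): lid angle, rad: 0 shut, flat on the deck; positive open, its front edge raised; starts between 0.6 and 0.9. A stiff hinge keeps it at whatever angle it is left; moving it takes about 2 N at the edge. It closes when its outer (upper) face is pushed down
- lid_hinge (a point): middle of the lid's hinge axis (parallel to the instrument's y), 102 mm above the bench, 61 behind the instrument's centre. Shut, the lid reaches 116 forward from here (a small lip at mid-edge to 125), is 172 wide and its top is 112 above the bench
- lid_edge (a point): middle of the lid's front edge, on its upper face, 116 mm from the hinge axis
- read_key (a joint): travel of the large key in m: 0 up, 0.004 fully down, sprung (2.4 N to start, 4.8 N at the bottom); comes up again by itself
- read_key_top (a point): centre of the top of the large key, 26 (x) by 44 (y) mm, 108 above the bench when up, 8 proud of the deck. It is the right one of the two keys, next to the chamber
- zero_key (a joint): travel of the small zero key in m, sprung like the other; must not be pressed
- zero_key_top (a point): centre of the top of the small key, 15 x 15 mm, 72 mm to the left of the large key and equally high
- petri_dish_1: lower petri dish of a stack of two, 63 wide, 15 high, in front of the instrument (mm); origin at the centre of its underside
- petri_dish_2: upper petri dish of that stack, 63 wide, 15 high (mm); origin at the centre of its underside
- marker_2: white marker pen with a coloured cap, 140 long, 18 high, lying in front of the instrument (mm); origin at the centre of its underside
- tweezers: steel tweezers, 122 long, 8 high, lying in front of the instrument (mm); origin at the centre of its underside
- media_100_wine: small glass bottle, 46 wide, 86 high, beside the instrument's right wall (mm); origin at the centre of its underside
- conical_flask: conical flask, 63 wide, 109 high, beside the instrument's right wall, farther back (mm); origin at the centre of its underside
- tape_roll_2: roll of label tape lying flat, 52 wide, 14 high, on the bench to the right (mm); origin at the centre of its underside
- lab_timer: flat white timer, 66 x 66, 18 high, on the bench to the left (mm); origin at the centre of its underside

How it is judged (in metres and radians):
On the way, in this order (a step that is already met when the one before it is completed fails the run):
1. the lever is at the second stop, past its first click (value of joint cell_lever above 0.053 m), for 0.2 s.
2. the lid is shut with the lever still at the second stop (value of joint chamber_lid below 0.04 rad and value of joint cell_lever above 0.053 m), for 0.2 s.
3. the large read key is pressed fully down (all of step 2 and value of joint read_key above 0.003 m), for 0.05 s.
At the end, for the whole second after the job is handed in: The lever rests at the second stop (within 3 mm of its left-hand end), the lid is shut (within 0.04 rad), both keys are up, and every bystander is within 30 mm of where it stood (all of step 2 and value of joint each of read_key, zero_key below 0.001 m and distance of each of petri_dish_1, petri_dish_2, marker_2, tweezers, media_100_wine, conical_flask, tape_roll_2, lab_timer from where it was at the start of the episode below 0.03 m); the robot touches nothing.
It fails at once if the lever is gripped: both of its pads pressed at once (contact force between each of lever_pad_right, lever_pad_left and the fingers above 1.5 N).
It fails at once if the read key is pressed before the lever is at its second stop and the lid is shut (value of joint read_key above 0.002 m and (value of joint cell_lever below 0.05 m or value of joint chamber_lid above 0.06 rad)).
It fails at once if the zero key is pressed (value of joint zero_key above 0.002 m).
It fails at once if a bystander is shoved, lifted or knocked over (distance of any of petri_dish_1, petri_dish_2, marker_2, tweezers, media_100_wine, conical_flask, tape_roll_2, lab_timer from where it was at the start of the episode above 0.03 m or angle between any of media_100_wine, conical_flask's own z axis and vertical above 0.5 rad).
It also fails if it takes over 54 s, if anything falls off the work surface, if the arm or the gripper's body presses on something with over 40 N, if the wrist force passes 120 N, or if a joint passes its speed limit or range.

## Working session

There is one attempt and no reset: what is moved stays moved. The work goes in short steps, Python scripts to look and compute and a tool call to move; the robot and the scene stay as the last step left them, time stands still between calls to the robot, and variables do not carry over. Pictures are saved under pics/ and viewed, and the job is handed in when it is done.

Besides the shell and the picture viewer there is one more tool, called as a command line: name --pt "numbers of a row" for each row, then --argument value for the rest. move_arm: Moves the arm, as the interface text tells. Its arguments: {"type":"object","properties":{"steps":{"type":"array","items":{"type":"array","items":{"type":"number"}}}},"required":["steps"]}

```bash
mkdir -p pics; cat > h.py <<'E'
import numpy as np, cv2
from bench import readout, optics, workorder, nets
def ray(p,uv):
    K=np.array([[p['fx'],0,p['cx']],[0,p['fy'],p['cy']],[0,0,1.]])
    n=cv2.undistortPoints(np.array([[uv]],float),K,np.array([p['k1'],0,0,0,0.]))[0,0]
    R=cv2.Rodrigues(np.array(p['rvec'],float))[0]
    t=np.array(p['tvec'],float).reshape(3)
    return -R.T@t, R.T@np.array([n[0],n[1],1.])
def onz(p,uv,z):
    o,d=ray(p,uv); return o+d*(z-o[2])/d[2]
def proj(p,X):
    K=np.array([[p['fx'],0,p['cx']],[0,p['fy'],p['cy']],[0,0,1.]])
    return cv2.projectPoints(np.array(X,float).reshape(-1,3),np.array(p['rvec'],float),np.array(p['tvec'],float),K,np.array([p['k1'],0,0,0,0.]))[0].reshape(-1,2)
def tri(rays):
    A=np.zeros((3,3));b=np.zeros(3)
    for o,d in rays:
        d=d/np.linalg.norm(d);M=np.eye(3)-np.outer(d,d);A+=M;b+=M@o
    return np.linalg.solve(A,b)
E
cat > a.py <<'E'
from h import *
Z=dict(lever_top=136,read_key_top=108,zero_key_top=108,lid_hinge=102,spectrophotometer=0,lid_edge=None,petri_dish_2=15,marker_2=0,tweezers=0,media_100_wine=0,conical_flask=0,tape_roll_2=0,lab_timer=0)
P={n:optics.get_image(n) for n in('scene','top')}
for n in P: cv2.imwrite(f'pics/{n}0.png',P[n]['frame']); print(n, P[n]['k1'],ray(P[n],(280,210)))
for k,z in Z.items():
    rs=[]
    for n in P:
        r=nets.tip_of(k,P[n])
        if r:
            rs.append(ray(P[n],r[0]['uv']))
            print(k,n,[(np.round(q['uv']),round(q['conf'],2)) for q in r[:2]], np.round(onz(P[n],r[0]['uv'],z),1) if z is not None else '')
    if len(rs)==2: print('   tri',np.round(tri(rs),1))
print(readout.read_state())
E
python3 a.py
```

```text
scene -0.02529214129761941 (array([-186.63059677, -596.65771771, 1027.49624055]), array([ 0.56533646,  0.43747508, -0.69934884]))
top -0.006668900326702576 (array([ 1.84486174e+02, -1.62157012e+00,  1.82622107e+03]), array([ 0.21929459,  0.0073947 , -0.97601197]))
lever_top scene [(array([315., 247.]), 0.8)] [ 475.2 -215.1  136. ]
lever_top top [(array([348., 236.]), 0.55)] [ 479.9 -224.1  136. ]
   tri [ 475.6 -220.   140.7]
read_key_top scene [(array([348., 276.]), 0.43), (array([263., 230.]), 0.42)] [ 464.2 -339.3  108. ]
read_key_top top [(array([296., 240.]), 0.44)] [465.7 -46.1 108. ]
   tri [ 570.7 -162.8 -142.6]
zero_key_top scene [(array([370., 330.]), 0.59), (array([267., 233.]), 0.44)] [ 355.4 -470.4  108. ]
lid_hinge scene [(array([328., 217.]), 0.67), (array([318., 250.]), 0.19)] [ 634.1 -160.2  102. ]
lid_hinge top [(array([329., 194.]), 0.85)] [ 636.8 -160.3  102. ]
   tri [ 636.7 -159.8   99.9]
spectrophotometer scene [(array([297., 240.]), 0.69)] [562.6 -91.3   0. ]
spectrophotometer top [(array([308., 220.]), 0.69)] [560.8 -94.2   0. ]
   tri [559.6 -93.7   4.5]
lid
[... 1302 characters left out ...]
rray([-9.75392996e-01,  3.84705061e-01,  7.92515731e-03,  2.10928375e-06,
       -1.19402570e+00, -2.58611420e-01]), 'joint_vel': array([ 8.28756806e-04,  6.78055348e-04, -3.64176540e-05,  1.08429737e-03,
       -2.17560369e-04,  1.66939524e-03]), 'joint_efforts': array([-1.74786670e-03, -3.92080021e+01,  1.88612723e+01,  4.19066280e+00,
       -3.04298856e-04, -5.63003297e-06]), 'position': array([ 206.56363658, -589.86097537,  231.31919877]), 'ee_rot': array([-1.67601593e-01,  9.85854810e-01,  3.81476331e-06, -2.81313833e-06]), 'contact_force': array([-0.16901399,  0.13216439,  0.05109228]), 'wrist_torque': array([ 0.02964966, -0.03344189,  0.03238112]), 'gripper_width': 85.62445547017373}
```

```bash
python3 -c "
import cv2
for n,(x,y,w,h) in dict(scene=(190,170,220,165),top=(240,150,180,135)).items():
    i=cv2.imread(f'pics/{n}0.png');cv2.imwrite(f'pics/{n}0c.png',cv2.resize(i[y:y+h,x:x+w],(800,600),interpolation=cv2.INTER_CUBIC))
"
```

```text
(no output)
```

View pics/scene0c.png

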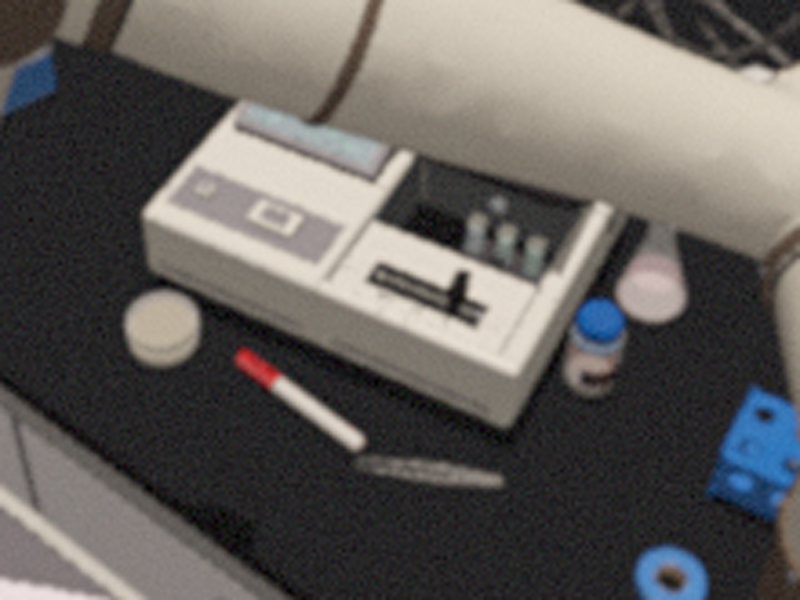

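View pics/top0c.png

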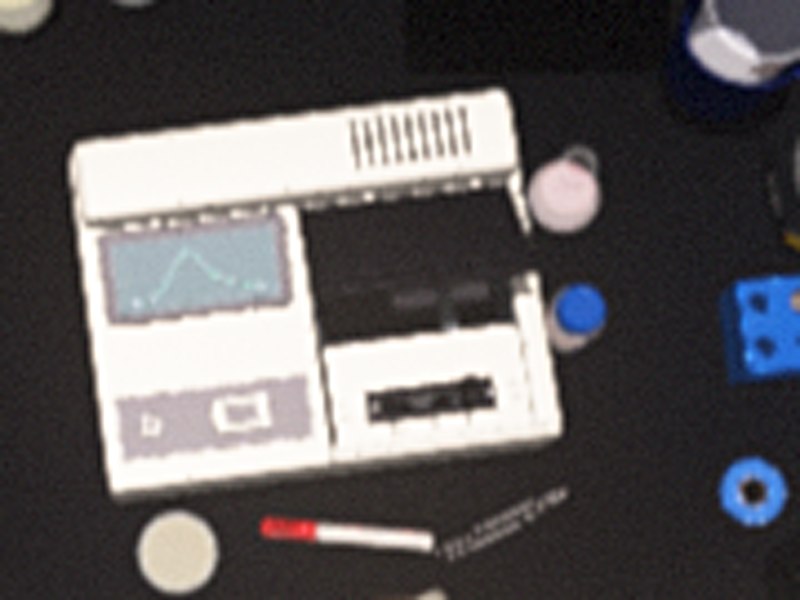

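View pics/scene0.png

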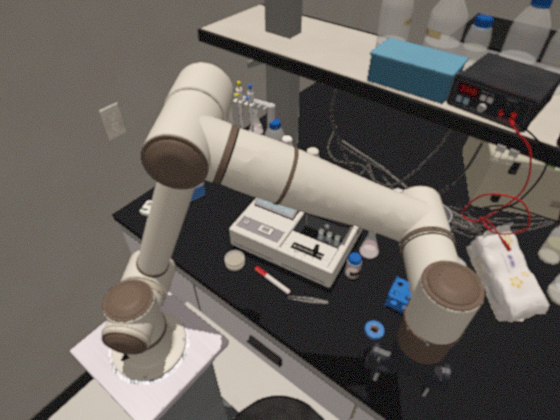

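```bash
cat > b.py <<'E'
from h import *
P={n:optics.get_image(n) for n in('scene','top')}
s=lambda x,y:(190+x/800*220-.5,170+y/800*220-.5)
t=lambda x,y:(240+x/800*180-.5,150+y/800*180-.5)
S,T=P['scene'],P['top']
for n,uv,z,p in [('FL',s(148,212),100,S),('FR',s(512,378),100,S),('FRt',t(560,432),100,T),('FLt',t(113,492),100,T),('FL0',s(150,270),0,S),('FR0',s(510,425),0,S),('RRt',t(508,92),132,T),('RLt',t(75,145),132,T),
 ('read',s(276,214),108,S),('readt',t(243,412),108,T),('zero',s(205,186),108,S),('zerot',t(150,425),108,T),('lever',s(461,275),136,S),
 ('slotL',t(368,405),100,T),('slotR',t(494,388),100,T),('slotLs',s(372,268),100,S),('slotRs',s(482,318),100,S)]:
    print(n,np.round(onz(p,uv,z),1))
E
python3 b.py
```

```text
FL [400.1  58.4 100. ]
FR [ 447.2 -290.9  100. ]
FRt [ 449.7 -291.2  100. ]
FLt [392.2  58.6 100. ]
FL0 [410.   76.5   0. ]
FR0 [ 472.9 -283.5    0. ]
RRt [ 717.  -245.5  132. ]
RLt [663.1  97.2 132. ]
read [462.5 -36.4 108. ]
readt [457.1 -41.3 108. ]
zero [449.6  34.7 108. ]
zerot [444.7  31.2 108. ]
lever [ 483.7 -214.2  136. ]
slotL [ 466.8 -139.8  100. ]
slotR [ 483.3 -239.2  100. ]
slotLs [ 470.4 -135.2  100. ]
slotRs [ 483.1 -238.5  100. ]
```

move_arm --pt "-1 25 30 0 0 0 -0.04" --pt "-1 50 60 0 0 0 -0.08" --pt "-1 75 90 0 0 0 -0.12" --pt "-1 100 120 0 0 0 -0.16" --pt "-1 125 150 0 0 0 -0.18"

```text
clock: 1.92
position: [332.3, -438.5, 231.5]
ee_rot: [-0.077, 0.997, -0.0, 0.0]
contact_force: [0.4, -1.3, 0.6]
gripper_width: 25.3
```

move_arm --pt "-1 25 30 0 0 0 0" --pt "-1 50 60 0 0 0 0" --pt "-1 75 90 0 0 0 0" --pt "-1 100 120 0 0 0 0" --pt "-1 125 145 0 0 0 0"

```text
clock: 2.33
position: [457.4, -292.8, 231.8]
ee_rot: [-0.079, 0.997, -0.0, 0.0]
contact_force: [-0.4, -1.5, 0.3]
gripper_width: -0.1
```

move_arm --pt "-1 25 36 -20 0 0 0" --pt "-1 25 36 -31 0 -0.1 0" --pt "-1 25 36 -31 0.03 -0.2 0" --pt "-1 25 36 -31 0.03 -0.2 0"

```text
clock: 2.67
position: [479.3, -257.4, 199.3]
ee_rot: [-0.078, 0.992, 0.009, 0.101]
contact_force: [0.1, 0.2, 1.0]
gripper_width: 0.2
```

```bash
cat > c.py <<'E'
from h import *
import sys
k=sys.argv[1]
for n in('scene','top','wrist'):
    p=optics.get_image(n); i=p['frame']
    if n=='scene': i=i[170:335,190:410]
    if n=='top': i=i[150:285,240:420]
    cv2.imwrite(f'pics/{n}{k}.png',cv2.resize(i,(800,600),interpolation=cv2.INTER_CUBIC))
    for q in ('lever_top','lid_edge','read_key_top','lid_hinge'):
        r=nets.tip_of(q,p)
        z=dict(lever_top=136,lid_edge=180,read_key_top=108,lid_hinge=102)[q]
        if r: print(n,q,[(np.round(a['uv']),round(a['conf'],2),np.round(onz(p,a['uv'],z))) for a in r[:2]])
s=readout.read_state(); print(s['clock'],s['position'],s['ee_rot'],s['contact_force'],s['gripper_width'])
E
python3 c.py 1
```

```text
scene lever_top [(array([318., 248.]), 0.67, array([ 480., -225.,  136.]))]
scene lid_edge [(array([318., 214.]), 0.62, array([ 555., -170.,  180.])), (array([296., 240.]), 0.41, array([ 431., -178.,  180.]))]
scene read_key_top [(array([264., 227.]), 0.59, array([464., -31., 108.]))]
scene lid_hinge [(array([327., 218.]), 0.97, array([ 629., -160.,  102.]))]
top lid_edge [(array([340., 209.]), 0.74, array([ 564., -192.,  180.]))]
top lid_hinge [(array([331., 195.]), 0.73, array([ 633., -168.,  102.]))]
wrist lever_top [(array([341., 216.]), 0.64, array([ 480., -215.,  136.]))]
wrist lid_edge [(array([379., 360.]), 0.78, array([ 563., -174.,  180.]))]
wrist read_key_top [(array([555., 206.]), 0.84, array([459., -39., 108.]))]
3.4167 [ 481.60022724 -258.87326755  200.29072044] [-0.0778991   0.99183887  0.00711234  0.1006817 ] [ 0.505154   -0.01316079 -0.04911124] -0.0019103767128062308
```

View pics/wrist1.png

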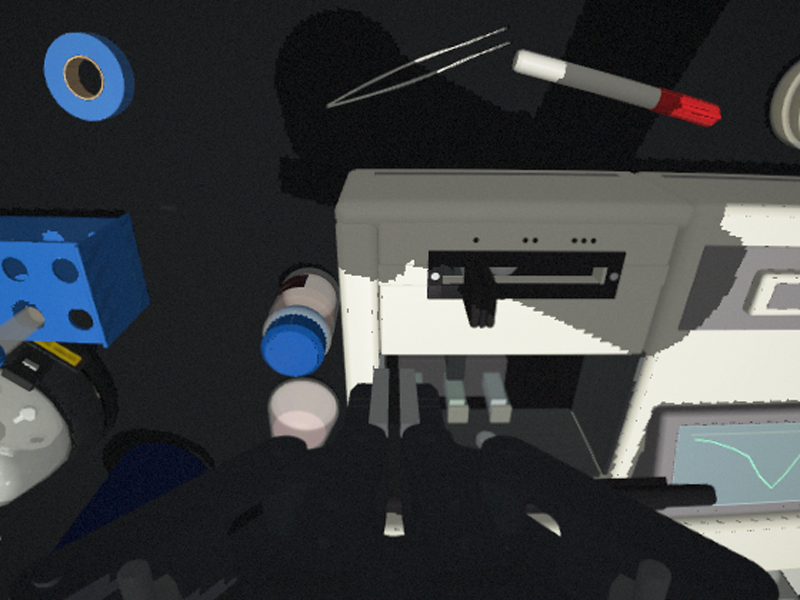

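View pics/scene1.png

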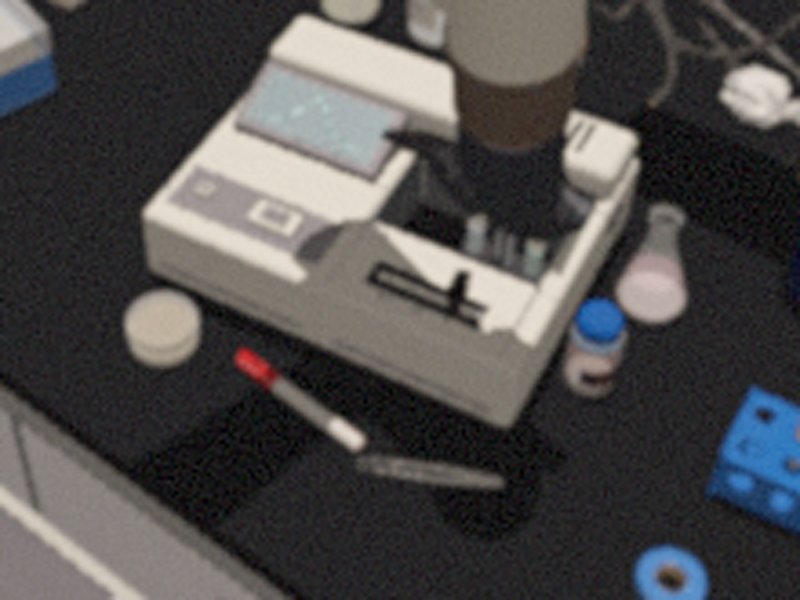

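move_arm --pt "-1 0 0 -35 0 0 0" --pt "-1 0 0 -65 0 0 0" --pt "-1 0 0 -86 0 0 0" --pt "-1 0 0 -86 0 0 0"

```text
clock: 3.75
position: [478.3, -257.7, 109.6]
ee_rot: [-0.077, 0.992, 0.009, 0.096]
contact_force: [0.6, 0.3, -2.0]
gripper_width: -0.1
```

```bash
sed -i "s/for q in ('lever_top','lid_edge','read_key_top','lid_hinge')/for q in sys.argv[2:]/" c.py; python3 c.py 2 lever_top
```

```text
scene lever_top [(array([319., 246.]), 0.47, array([ 485., -223.,  136.]))]
top lever_top [(array([282., 271.]), 0.43, array([351.,  -2., 136.]))]
wrist lever_top [(array([374., 306.]), 0.91, array([ 479., -215.,  136.]))]
4.05 [ 482.75227475 -259.22548723  116.24418503] [-0.07812788  0.99164957  0.00639612  0.10240242] [-0.03667564 -0.00737127 -0.06284799] 0.38640978354042776
```

View pics/wrist2.png

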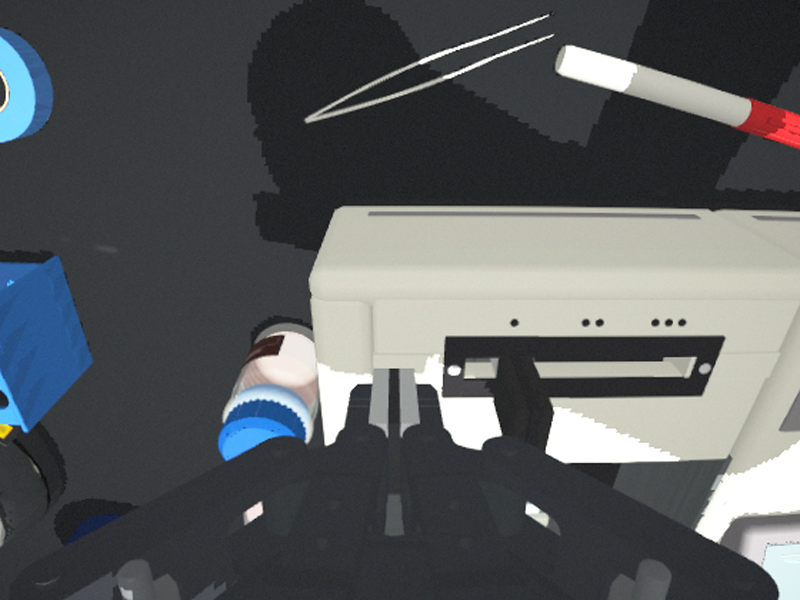

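View pics/scene2.png

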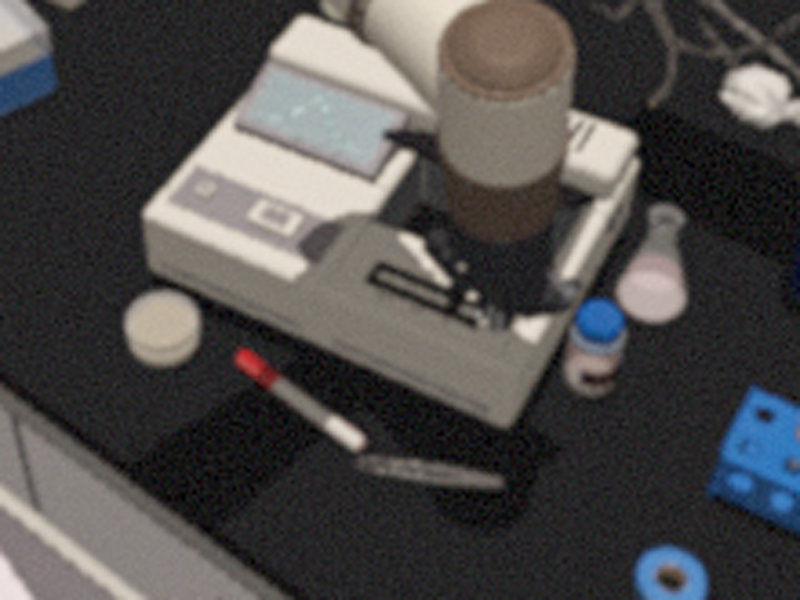

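move_arm --pt "-1 -2 10 -2 0 0 0" --pt "-1 -3 20 -2 0 0 0" --pt "-1 -5 30 -2 0 0 0" --pt "-1 -6 40 -2 0 0 0" --pt "-1 -8 50 -2 0 0 0"

```text
clock: 4.47
position: [473.4, -207.8, 112.7]
ee_rot: [-0.078, 0.992, 0.007, 0.101]
contact_force: [2.6, -10.8, -2.6]
gripper_width: 0.1
```

move_arm --pt "-1 -1 6 0 0 0 0" --pt "-1 -2 12 0 0 0 0" --pt "-1 -3 18 0 0 0 0" --pt "-1 -4 24 0 0 0 0"

```text
clock: 4.8
position: [469.2, -183.8, 112.4]
ee_rot: [-0.078, 0.992, 0.007, 0.101]
contact_force: [0.1, -0.9, -0.5]
gripper_width: 0.4
```

```bash
python3 c.py 3 lever_top
```

```text
scene lever_top [(array([299., 240.]), 0.41, array([ 469., -164.,  136.])), (array([327., 218.]), 0.31, array([ 596., -180.,  136.]))]
wrist lever_top [(array([328., 315.]), 0.83, array([ 470., -161.,  136.]))]
5.1 [ 469.67028714 -184.86945589  112.34483738] [-0.07788691  0.99183411  0.00712456  0.10073708] [ 0.07958875 -0.64259824 -0.08301962] -0.1133705617972587
```

View pics/wrist3.png

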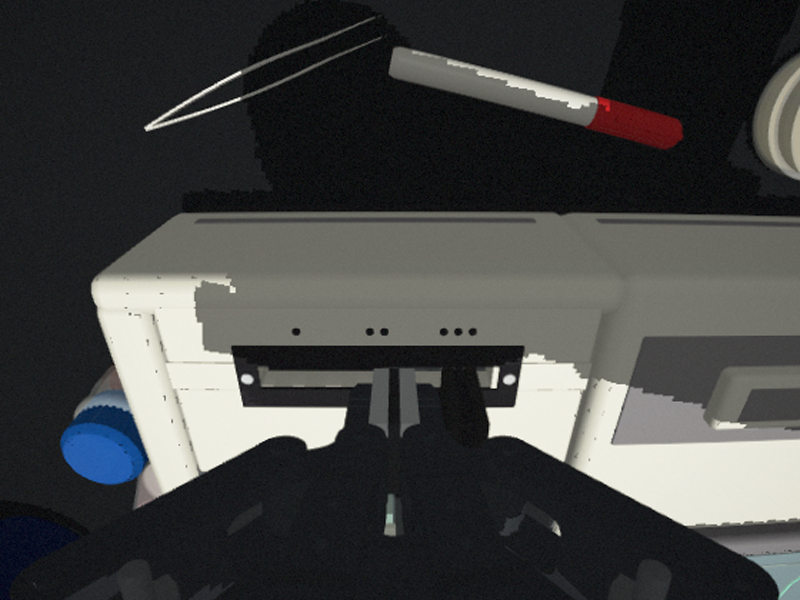

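move_arm --pt "-1 -1 4 0 0 0 0" --pt "-1 -1 8 0 0 0 0" --pt "-1 -2 12 0 0 0 0" --pt "-1 -2 12 0 0 0 0"

```text
clock: 5.43
position: [468.9, -178.2, 112.8]
ee_rot: [-0.079, 0.992, 0.003, 0.102]
contact_force: [5.2, -35.9, -10.0]
gripper_width: -0.4
```

```bash
python3 c.py 4 lever_top
```

```text
scene lever_top [(array([299., 241.]), 0.55, array([ 465., -166.,  136.]))]
wrist lever_top [(array([314., 312.]), 0.82, array([ 469., -161.,  136.])), (array([177.,  54.]), 0.2, array([ 377., -221.,  136.]))]
5.7333 [ 468.90543229 -178.44883988  112.83772012] [-0.07797029  0.99172364  0.0030578   0.10195833] [  4.29675713 -33.44597277  -8.83540539] -0.2677476476190001
```

View pics/wrist4.png

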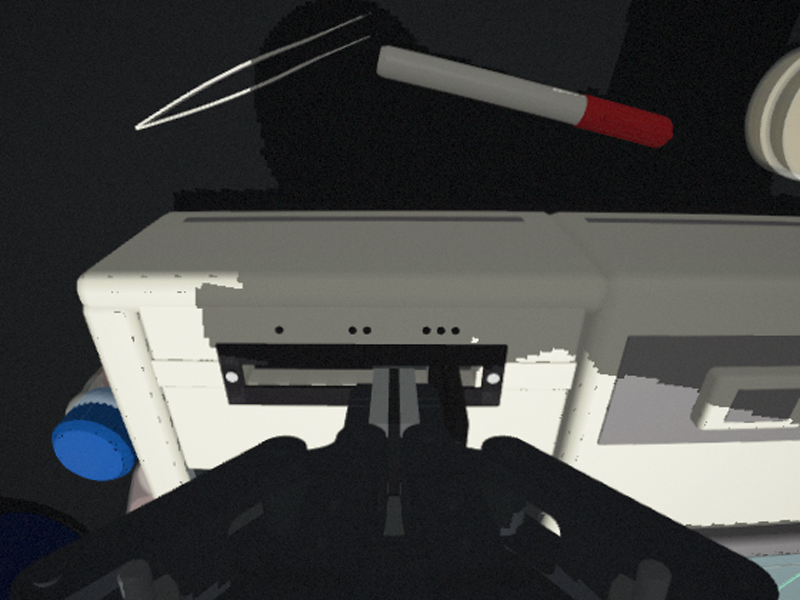

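move_arm --pt "-1 2 -15 0 0 0 0" --pt "-1 3 -20 35 0 0 0" --pt "-1 3 -20 75 0 0 0" --pt "-1 3 -20 115 -0.015 0.1 0" --pt "-1 3 -15 125 -0.03 0.2 0"

```text
clock: 6.15
position: [471.1, -189.7, 243.9]
ee_rot: [-0.077, 0.997, -0.002, 0.003]
contact_force: [1.5, -0.1, -0.3]
gripper_width: 0.2
```

```bash
python3 c.py 5 lever_top lid_edge lid_hinge
```

```text
scene lever_top [(array([301., 243.]), 0.74, array([ 463., -173.,  136.]))]
scene lid_edge [(array([320., 211.]), 0.76, array([ 571., -164.,  180.])), (array([370., 329.]), 0.75, array([ 315., -478.,  180.]))]
scene lid_hinge [(array([328., 219.]), 0.75, array([ 624., -167.,  102.])), (array([233., 260.]), 0.49, array([309., -40., 102.]))]
top lever_top [(array([331., 237.]), 0.38, array([ 474., -167.,  136.]))]
top lid_hinge [(array([330., 195.]), 0.59, array([ 632., -166.,  102.]))]
wrist lever_top [(array([313., 220.]), 0.84, array([ 471., -157.,  136.]))]
wrist lid_edge [(array([271., 346.]), 0.85, array([ 558., -176.,  180.]))]
wrist lid_hinge [(array([274., 358.]), 0.98, array([ 636., -162.,  102.]))]
6.75 [ 470.12061509 -187.96335505  237.00820013] [-7.81663087e-02  9.96940291e-01  6.51162438e-05 -2.81801542e-04] [ 0.14278606 -0.8349146   0.06415676] 0.11532506506376976
```

View pics/wrist5.png

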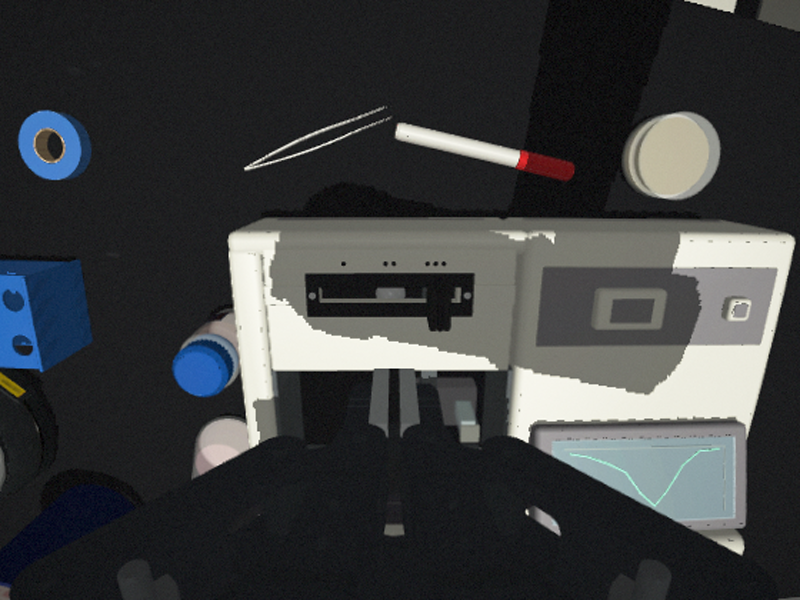

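View pics/scene5.png

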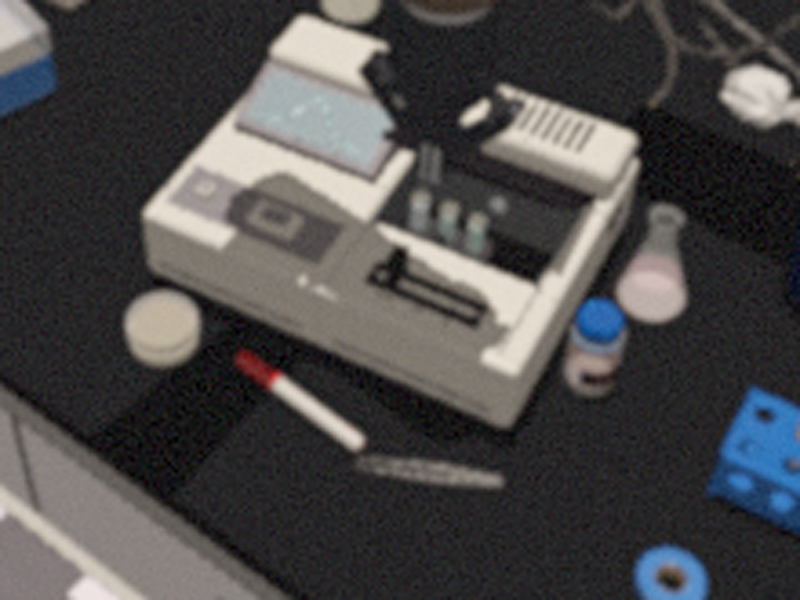

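move_arm --pt "-1 31 4 0 0 0 0" --pt "-1 62 8 0 0 0 0" --pt "-1 93 12 0 0 0 0" --pt "-1 93 12 -20 0 0 0" --pt "-1 93 12 -40 0 0 0"

```text
clock: 7.17
position: [565.7, -175.7, 197.0]
ee_rot: [-0.079, 0.997, -0.0, 0.001]
contact_force: [-0.4, -0.4, -1.3]
gripper_width: 0.1
```

move_arm --pt "-1 0 0 -15 0 0 0" --pt "-1 0 0 -30 0 0 0" --pt "-1 0 0 -45 0 0 0" --pt "-1 0 0 -60 0 0 0"

```text
clock: 7.5
position: [563.6, -176.1, 136.8]
ee_rot: [-0.078, 0.997, -0.0, 0.0]
contact_force: [-0.5, -0.9, 1.2]
gripper_width: 0.2
```

```bash
python3 c.py 6 lever_top
```

```text
scene lever_top [(array([301., 242.]), 0.65, array([ 465., -173.,  136.]))]
top lever_top [(array([332., 234.]), 0.42, array([ 485., -171.,  136.]))]
wrist lever_top [(array([347.,  71.]), 0.62, array([ 469., -161.,  136.]))]
7.8 [ 564.24110144 -176.01562503  138.4057099 ] [-7.83940018e-02  9.96921966e-01 -2.67368858e-04  9.50593315e-04] [-0.35398538  0.46527626  0.11035289] -0.34571323567144435
```

View pics/wrist6.png

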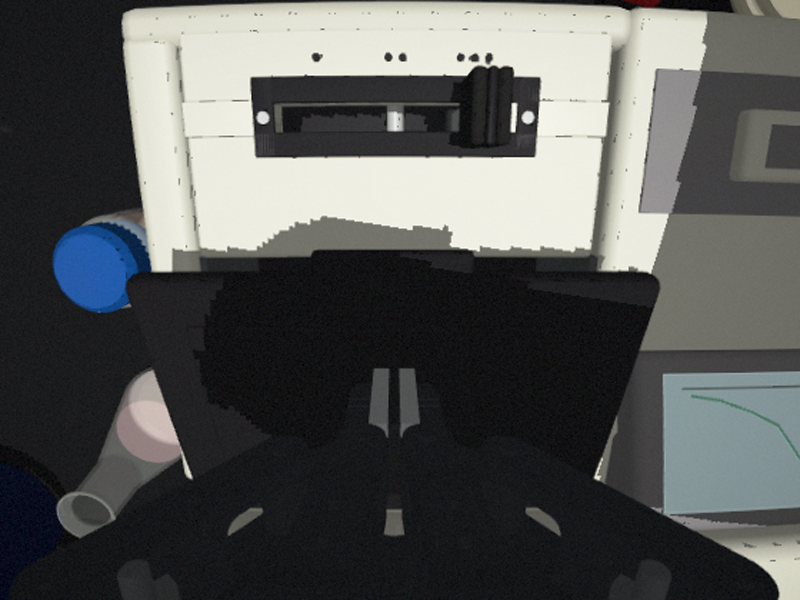

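View pics/scene6.png

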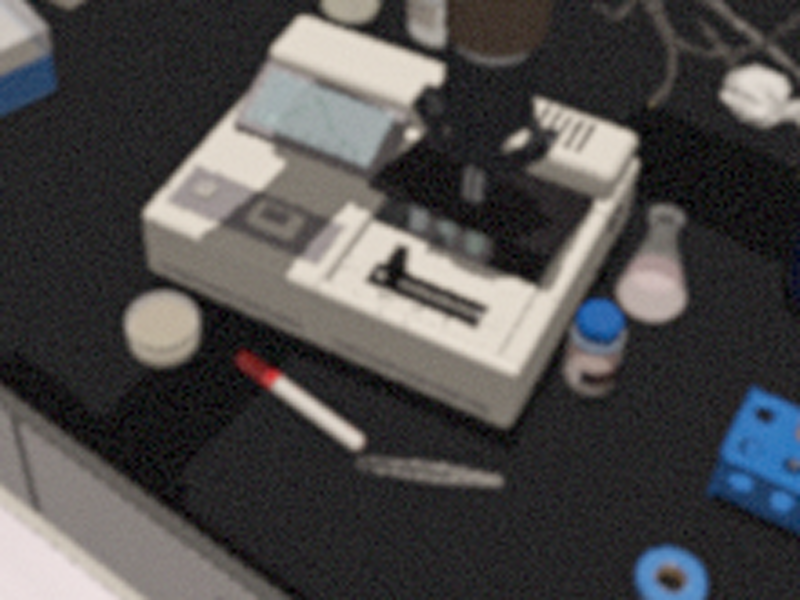

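The lid is going down under the fingertips (its front edge at wrist row ~270) and the lever is still by the three dots. I'll keep pushing.

move_arm --pt "-1 0 0 -10 0 0 0" --pt "-1 0 0 -20 0 0 0" --pt "-1 0 0 -26 0 0 0" --pt "-1 0 0 -29 0 0 0" --pt "-1 0 0 -29 0 0 0"

```text
clock: 8.22
position: [563.3, -175.9, 111.8]
ee_rot: [-0.079, 0.997, -0.001, -0.0]
contact_force: [-7.4, 3.9, 20.7]
gripper_width: -0.1
```

```bash
python3 c.py 7 lever_top lid_edge
```

```text
scene lever_top [(array([370., 251.]), 0.56, array([ 562., -350.,  136.])), (array([302., 240.]), 0.37, array([ 476., -169.,  136.]))]
scene lid_edge [(array([313., 239.]), 0.86, array([ 463., -212.,  180.]))]
top lever_top [(array([331., 238.]), 0.59, array([ 471., -168.,  136.]))]
top lid_edge [(array([336., 224.]), 0.66, array([ 512., -180.,  180.]))]
wrist lever_top [(array([359.,  64.]), 0.97, array([ 470., -162.,  136.]))]
wrist lid_edge [(array([275., 182.]), 0.65, array([ 505., -185.,  180.]))]
8.6667 [ 563.26609532 -175.92398827  111.86816373] [-7.90265628e-02  9.96872324e-01 -6.01878651e-04  9.59976401e-05] [-7.1643896   3.06180458 19.44041752] 0.1825988633389362
```

View pics/wrist7.png

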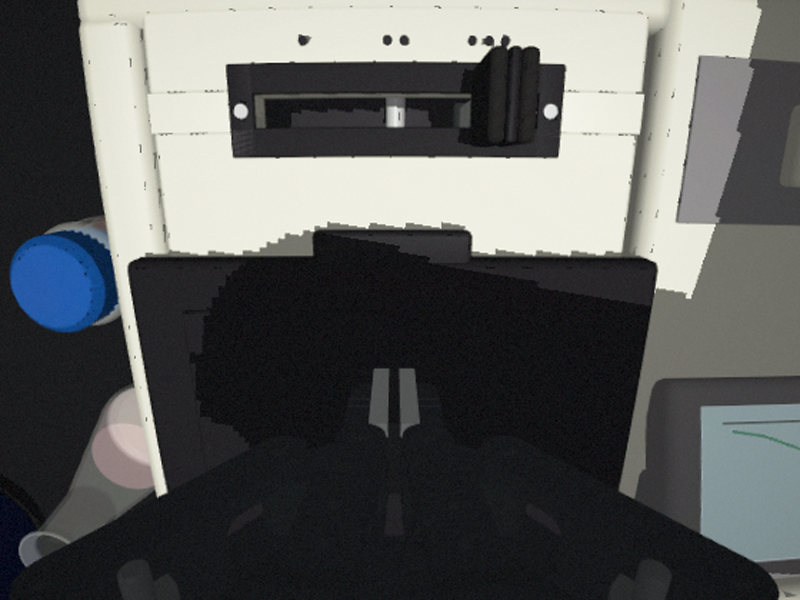

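View pics/scene7.png

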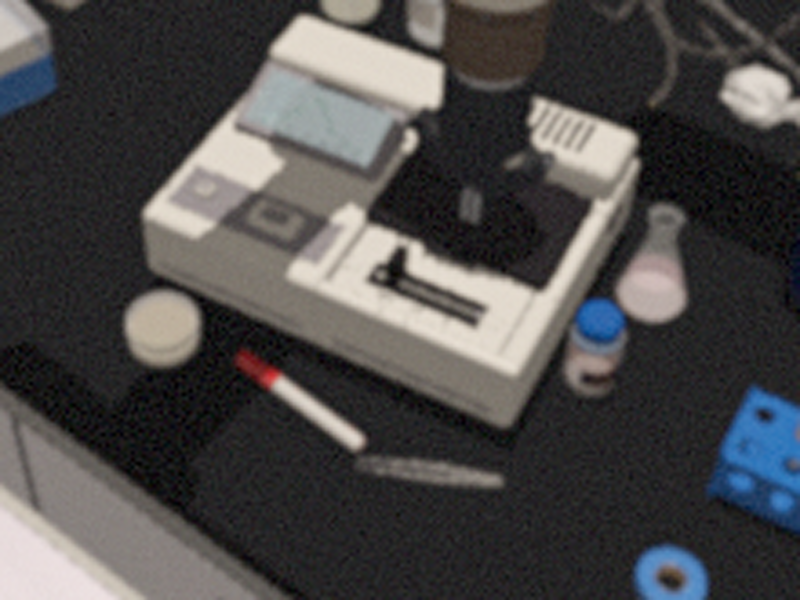

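The lid is flat: TCP at z 111.9 with 19 N resisting, and the front edge parallel at wrist row ~258. Next I lift and go above the read key.

move_arm --pt "-1 0 0 40 0 0 0" --pt "-1 0 0 80 0 0 0" --pt "-1 -24 32 80 0 0 0" --pt "-1 -48 64 80 0 0 0" --pt "-1 -72 96 80 0 0 0"

```text
clock: 9.08
position: [490.6, -79.1, 187.9]
ee_rot: [-0.077, 0.997, 0.0, 0.0]
contact_force: [-0.4, 1.2, 0.3]
gripper_width: 0.1
```

move_arm --pt "-1 -15 20 0 0 0 0" --pt "-1 -30 41 -20 0 0 0" --pt "-1 -30 41 -40 0 0 0" --pt "-1 -30 41 -50 0 0 0" --pt "-1 -30 41 -50 0 0 0"

```text
clock: 9.5
position: [459.3, -38.7, 135.7]
ee_rot: [-0.079, 0.997, -0.0, -0.003]
contact_force: [-0.5, 0.1, -0.2]
gripper_width: 0.1
```

```bash
python3 c.py 8 read_key_top lid_edge zero_key_top lever_top
```

```text
scene read_key_top [(array([263., 230.]), 0.58, array([452., -34., 108.])), (array([242., 223.]), 0.41, array([435.,  39., 108.]))]
scene lid_edge [(array([313., 238.]), 0.97, array([ 467., -211.,  180.]))]Traceback (most recent call last):
  File "c.py", line 11, in <module>
    z=dict(lever_top=136,lid_edge=180,read_key_top=108,lid_hinge=102)[q]
      ~~~~~~~~~~~~~~~~~~~~~~~~~~~~~~~~~~~~~~~~~~~~~~~~~~~~~~~~~~~~~~~^^^
KeyError: 'zero_key_top'
```

View pics/scene8.png

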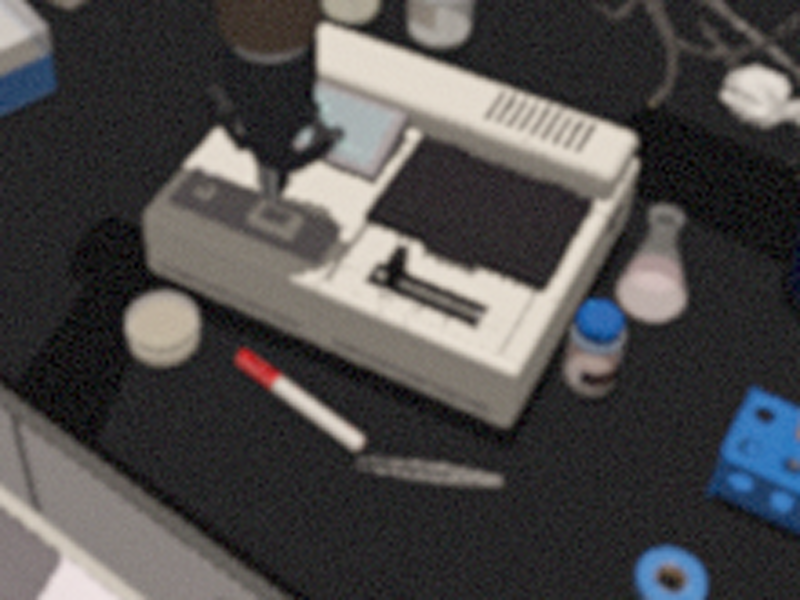

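Lid shut and lever at the left; the fingers are above the read key. I'll check with the wrist view.

```bash
sed -i 's/lid_hinge=102)/lid_hinge=102,zero_key_top=108)/' c.py; python3 c.py 9 read_key_top
```

```text
scene read_key_top [(array([264., 231.]), 0.47, array([450., -41., 108.]))]
top read_key_top [(array([298., 243.]), 0.51, array([455., -56., 108.])), (array([329., 237.]), 0.27, array([ 479., -163.,  108.]))]
10.0 [461.80398901 -38.94743809 138.64013262] [-7.81538202e-02  9.96941232e-01  8.12519417e-05  3.92997732e-04] [-0.37425956 -0.16882111 -0.18364297] 0.3933934603827689
```

View pics/wrist9.png

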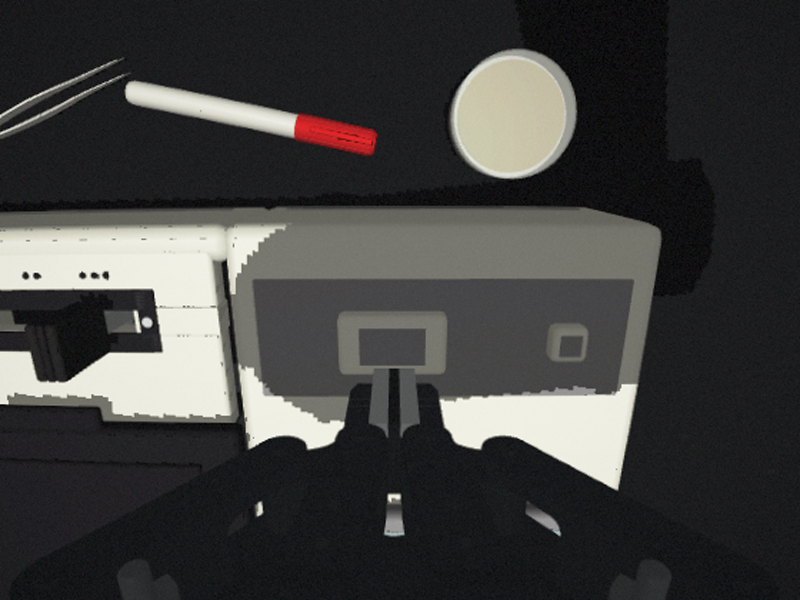

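```bash
python3 -c "
from h import *
p=optics.get_image('wrist'); print(onz(p,(273.9,239.6),108),onz(p,(236,218),108),proj(p,[readout.read_state()['position']]))"
```

```text
[457.23562582 -40.05110395 108.        ] [447.739927   -62.94466478 108.        ] [[274.43843404 271.84854335]]
```

move_arm --pt "-1 -5 -1 -15 0 0 0" --pt "-1 -5 -1 -26 0 0 0" --pt "-1 -5 -1 -34 0 0 0" --pt "-1 -5 -1 -38 0 0 0" --pt "-1 -5 -1 -38 0 0 0"

```text
clock: 10.47
position: [456.0, -40.0, 103.7]
ee_rot: [-0.079, 0.997, -0.001, -0.001]
contact_force: [-11.9, 2.4, 28.3]
gripper_width: 0.1
```

```bash
python3 c.py 10
```

```text
10.6167 [456.01419627 -40.05585202 103.77031208] [-7.90761913e-02  9.96868213e-01 -5.99025914e-04 -6.02240931e-04] [-11.98119925   2.83119534  28.89860895] 0.030975297440275874
```

View pics/wrist10.png

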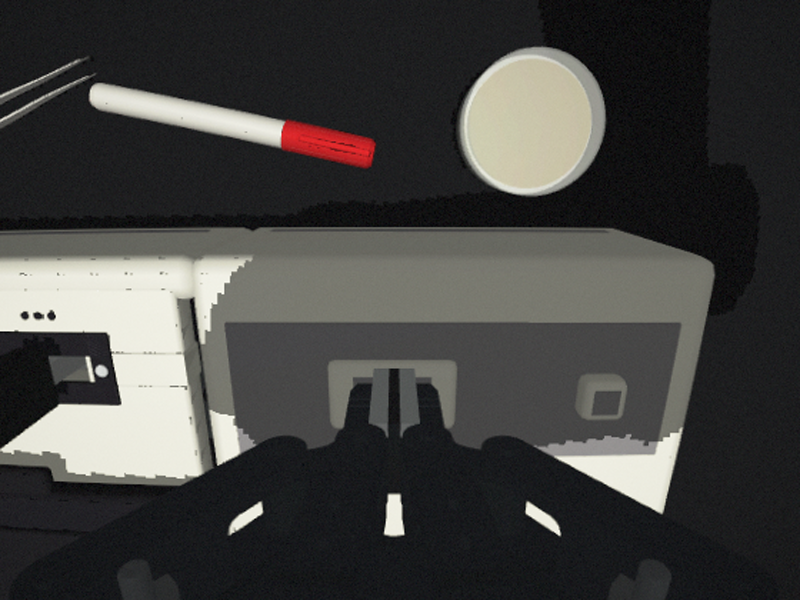

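The key is at the bottom (TCP z 103.8, 29 N, well past the spring's 4.8 N). I'll lift clear.

move_arm --pt "-1 0 0 20 0 0 0" --pt "-1 0 0 60 0 0 0" --pt "-1 0 0 100 0 0 0" --pt "-1 0 0 140 0 0 0" --pt "-1 0 0 140 0 0 0"

```text
clock: 11.03
position: [461.5, -39.7, 249.0]
ee_rot: [-0.079, 0.997, -0.0, 0.009]
contact_force: [-0.6, 0.0, 1.0]
gripper_width: -0.1
```

```bash
python3 c.py 11 lever_top lid_edge
```

```text
scene lever_top [(array([301., 241.]), 0.37, array([ 467., -170.,  136.]))]
scene lid_edge [(array([315., 237.]), 0.89, array([ 473., -213.,  180.]))]
top lever_top [(array([332., 237.]), 0.36, array([ 474., -171.,  136.]))]
top lid_edge [(array([336., 227.]), 0.65, array([ 502., -180.,  180.]))]
wrist lever_top [(array([123., 204.]), 0.79, array([ 469., -160.,  136.])), (array([133., 342.]), 0.52, array([ 599., -149.,  136.]))]
wrist lid_edge [(array([108., 246.]), 0.55, array([ 485., -150.,  180.])), (array([124., 205.]), 0.46, array([ 454., -139.,  180.]))]
11.4833 [456.15368904 -39.95002689 239.16636947] [-7.83276957e-02  9.96926826e-01 -2.29631906e-04 -1.27386073e-03] [-0.24467289 -0.67970935 -0.20554797] -0.1032061704140804
```

View pics/wrist11.png

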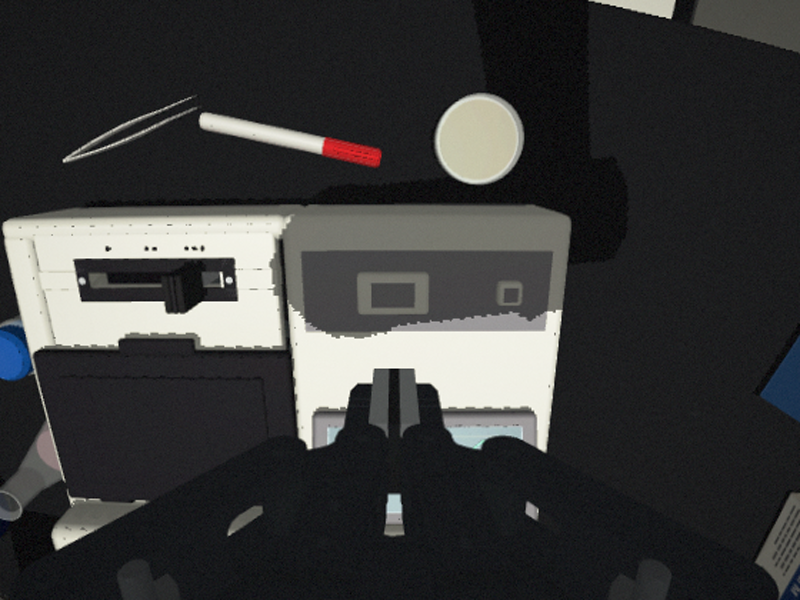

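View pics/scene11.png

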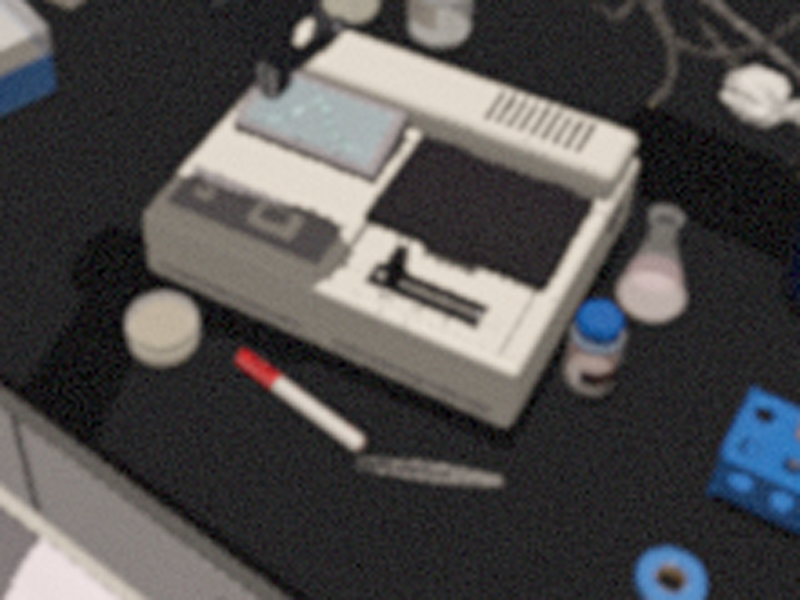

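```bash
python3 -c "
from bench import workorder; print(workorder.job_done())"
```

```text
the job is handed in; nothing more can be done
None
```

The job is handed in at about 11.5 s of the allowed 54 s. `job_done` gives no verdict, so these are my own checks.

- **Lever:** I pushed its right pad with the shut fingertips, past the first click to the hard left stop. It pushed back with about 35 N there. In the last pictures it still stands at the three dots. Both the wrist and scene cameras put its travel at 54–57 mm, against 56 mm expected.
- **Lid:** I pushed it down until it was flat, with the fingertips at z 111.9 mm and about 20 N of resistance. It still looks flat on the deck in the final wrist and scene pictures.
- **Read key:** I pressed it to the bottom, about 4.2 mm of travel with 29 N, and released it. It looks up again, though a fraction of a millimetre would not show. The zero key was not touched.
- **Bystanders:** The dishes, marker, tweezers, bottle, flask and tape roll look unmoved. I did not look at the timer again, but the arm never went near it.
- **End state:** The arm hangs clear at z 239 mm, with the contact force near zero.

The network's top-view positions for the lever and read key differed from the other cameras by 10–17 mm, and a few of its detections were clearly wrong. For the key I used the position I measured in the wrist picture.

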